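# Zero the gauge through its slotted adjuster and shut its cover

### The job

The gauge's pointer is off zero. Take the flat screwdriver from its stand, feel for the adjuster's slot at the bottom of the brass well by turning the blade under light pressure until it drops in, and turn the screw until the pointer stands on the red zero mark. Then put the driver back upright in its stand, fully down, and after that slide the cover fully shut over the dial; move the pointer only through the screw, never press hard on the gauge with the driver, and do not disturb the steel specimens or the test block.

Things in the scene. Friction and masses are not known exactly. Their poses are not given: they have to be found in the camera images.
- console: the gauge: a fixed cream box, 150 (x) x 295 (y) x 70 mm high; origin on the bench under the axis of the brass well, z up; the box spans y -70 to +225 mm. The white dial (radius 56 mm) lies on its top face, centred on the well, its red zero mark towards the box's +x. Two dark rails 20 mm high stand on the top face, along y, at x = -68 and +68 mm
- well (a point): centre of the brass well's mouth, 76 mm above the bench: a funnel of inner radius 15 mm that narrows to a bore of inner radius 6.7 mm at 15 mm depth. A slotted brass screw fills the bore, its face 30 mm below the mouth. Axes as the box's
- screw_face (a point): centre of the screw's face, 46 mm above the bench (axes as the box's, they do not show the slot). Slot 5 mm wide, 5 mm deep, right across, at an unknown angle, different every time. The screw is sprung: it yields straight down up to 8 mm, 2 N rising to 6 N, then is rigid. Turning it takes 0.04 N m and turns the pointer one to one; the blade has about 0.2 rad play in the slot
- pointer (a joint): angle of the black pointer from the red zero mark, rad, positive anticlockwise seen from above; 0 = on the mark. It starts 0.4 to 1.1, so the screw has to turn clockwise seen from above; it can go past zero to -0.9
- driver: the loose flat screwdriver, 166 mm long, about 0.11 kg, upright in its stand; origin at the blade's tip, z up the shaft to the handle, x along the blade's width. Blade 12 mm wide, 2.5 mm thick; shaft 8 mm thick; a black collar 36 mm across, from 90 to 96 mm above the tip; above it a square blue handle, 24 mm across the flats, 70 mm long, flats facing the driver's x and y
- driver_grip (a point): centre of the driver's handle, 131 mm above the tip, axes as the driver's
- stand: fixed dark block 74 x 74 x 100 mm with a vertical square through hole 22 mm wide in its middle; origin under its centre on the bench. The driver's blade and shaft hang in the hole and its collar rests on the top, so its tip is then 10 mm above the bench
- cover (a joint): how far the dark blue cover plate (128 x 118 x 5 mm, underside 84 mm above the bench) has been slid along the box's +y from fully shut, m; 0 = fully shut and centred over the dial, at most 0.150. It starts 0.115 to 0.145, open, and slides with about 2.5 N
- cover_grip (a point): centre of the cover's black upright grip: 44 mm along the box's x, 16 mm along its y, 30 mm tall above the plate; this point is 17 mm above the plate's top and 13 mm below the grip's top, 106 mm above the bench; axes as the box's
- specimen_a: loose steel cylinder, radius 19, 75 mm high, origin under its centre; leave alone
- specimen_b: loose steel cylinder, radius 17, 60 mm high, origin under its centre; leave alone
- test_block: loose steel disc, radius 30, 16 mm high, origin under its centre; leave alone
There are look-alikes about, which are no part of the job. Of the things that look like the stand, the smaller one is meant. Of the things that look like the driver, the smaller one is meant.

How it is judged (in metres and radians):
On the way, in this order (a step that is already met when the one before it is completed fails the run):
1. the pointer stands on the zero mark (within 0.09 rad) with the driver's blade down in the well (value of joint pointer between -0.09 and 0.09 rad and horizontal distance between driver and console below 0.008 m and z of driver in the frame of console below 0.055 m), for 0.2 s.
2. the driver is back in its stand, upright and fully down (horizontal distance between driver and stand below 0.01 m and z of driver in the frame of stand below 0.014 m and angle between driver's own z axis and vertical below 0.1 rad), for 0.2 s.
3. the cover is fully shut (value of joint cover below 0.004 m), for 0.2 s.
At the end, for the whole second after the job is handed in: the pointer is within 0.09 rad (5 degrees) of the zero mark; the driver stands at rest in its stand, tip within 10 mm of the stand's axis and less than 14 mm above the bench, tilted less than 0.1 rad; the cover is within 4 mm of fully shut (all of step 2 and value of joint pointer between -0.09 and 0.09 rad and linear speed of driver below 0.02 m/s and value of joint cover below 0.004 m); the robot touches nothing.
It fails at once if the pointer is turned other than by the driver in the well ((velocity of joint pointer above 0.15 rad/s or velocity of joint pointer below -0.15 rad/s) and (horizontal distance between driver and console above 0.012 m or z of driver in the frame of console above 0.06 m)).
It fails at once if the driver presses on the gauge with more than 25 N (contact force between driver and console above 25 N).
It fails at once if a specimen or the test block is moved more than 20 mm (distance of any of specimen_a, specimen_b, test_block from where it was at the start of the episode above 0.02 m).
It also fails if it takes over 72 s, if anything falls off the work surface, if the arm or the gripper's body presses on something with over 40 N, if the wrist force passes 120 N, or if a joint passes its speed limit or range.

### The arm

A 6-joint arm with a two-finger parallel gripper is mounted at the origin on the work surface. World frame = base frame: x ahead of the robot, y to its left, z up, the work surface at z = 0. Lengths are in m, angles in degrees, forces in N, time in s.
With the tool pointing down it reaches from about 0.35 to 0.95 m from the base axis. Payload 17.4 kg.
Tool frame: the origin (TCP) lies on the centre line of the jaws, within the pads' length; the fingertips stand 17 mm ahead of it and the grasp point (between the pads) lies 2 mm behind it (env.tcp_to_tips is the x of the fingertips in the tool frame, in m); x points along the fingers, y is the direction in which the jaws open and shut, and the axes are right-handed (so a half turn about x gives the same grasp; the last joint's range is limited). The gripper opens to 93 mm and grips with 3 to 60 N. Pads are 15 mm wide; open, the fingers measure 128 mm over their backs; the gripper's body (75 mm by 188 mm) begins 65 mm behind the grasp point.
Start: joints at [61.261, 6.646, 82.598, -0, 90.757, -2.166], TCP at [0.302, 0.604, 0.236] pointing down, gripper open.
Joint ranges: [-162.19, 162.19], [-47.58, 125.68], [4.15, 143.07], [-65.23, 245.23], [0.69, 171.88], [-170.13, 170.13]. Speed limits (degrees/s): [108.29, 108.29, 127.2, 180, 180, 180].

### API

Orientations are given as [roll, pitch, yaw] about the fixed x, y, z axes, in that order (R = Rz(yaw) Ry(pitch) Rx(roll)).
In Python, from station import env gives the robot as it stands.
- The arm moves only by the shell command python3 -m inch 'ROWS' [OPENING] [FORCE]. ROWS is JSON, a list of rows, each a list of 2 entries, a list of its own where there are three numbers: the shift along the tool's x, y, z in m, then the turn, a rotation vector about the tool's x, y, z in degrees. In form: [[[tx, ty, tz], [ax, ay, az]], ...]. A call has 1 to 12 rows; each row is the pose to reach, as a shift and turn from the pose commanded when the call began, along the tool's axes at that moment; what a row does not reach only later rows make up. A row lasts 1/12 s, in which the tool goes at most 41.7 mm and 7.16 degrees, less where a joint would pass 70% of its speed; a pose out of reach is approached as far as the arm can. A call with a gripper value outside its range is refused whole. OPENING is the closure, from -1 (fully open) to 1 (shut), set as the call begins (- or left out, the last holds). The fingers move at their own pace and stop on an object; FORCE is the grip in N (left out, the last holds). Time passes only in rows, so rows that repeat a pose let the fingers close. It gives the time, the measured TCP pose, the force and the opening at its end, in the units of the state.
- env.observe(): the state, without advancing time (a new reading comes with each control period).
- env.snapshot(name): name is "scene" or "top" or "wrist"; returns the picture (400x640x3 uint8, blue, green, red); there is no depth.
- env.camera_model(name): a dict with "intrinsics" (3x3 intrinsics, pixels), "eye" and "attitude" of the camera in the world; the wrist camera has in their place "tool_from_camera" (4x4, takes a point from camera to tool coordinates, whose origin is the TCP and whose axes are the tool frame's). Camera axes: x right, y up, looking along -z (the intrinsics and any distortion apply to the point x, -y, -z); pixel columns grow to the right and rows downward; lengths in m; the calibration is good to about 2 mm. A picture is of the moment at which its call begins: read the wrist's pose just before it. camera_model takes no time and is no camera call.
- env.hand_in(): hands the job in, once; it reports no verdict.
The state is a dict: "t": time; "joints": joint angles; "joint_velocities": joint speeds; "effort": joint torques, N m; "tcp_pos": TCP position; "tool_rot": TCP orientation; "wrist_force": force on the tool from outside, world axes, zero at the start; "wrist_torque": the same for the moment, N m; "gripper_width": finger opening in m.
Only numpy, scipy, OpenCV 4.12 (cv2) and the standard library are available. Lean on these libraries where they do the work, as an engineer would, in place of code of your own. Each camera call takes 0.05 s, during which the arm holds its last target. There are 200 camera calls.

## Working session

There is one attempt and no reset: what is moved stays moved. The work goes in short steps, Python scripts to look and compute and a shell command to move; the robot and the scene stay as the last step left them, time stands still between calls to the robot, and variables do not carry over. Pictures are saved under pics/ and viewed, about 8 in all and at most 12, crops included, and the job is handed in when it is done.

```bash
ls; mkdir -p pics; python3 - <<'E'
from station import env
import cv2,numpy as np
np.set_printoptions(precision=4,suppress=True)
for n in ("scene","top"):
    cv2.imwrite(f"pics/{n}0.png",env.snapshot(n))
for n in ("scene","top","wrist"): print(n,env.camera_model(n))
print(env.observe(),env.tcp_to_tips)
E
```

```text
pics
scene {'intrinsics': array([[438.4793,   0.    , 319.2796],
       [  0.    , 438.4793, 193.1054],
       [  0.    ,   0.    ,   1.    ]]), 'eye': array([ 0.891 , -0.4669,  0.7971]), 'attitude': array([34.1116,  0.818 , 48.7358])}
top {'intrinsics': array([[449.0309,   0.    , 314.8956],
       [  0.    , 449.0309, 197.9593],
       [  0.    ,   0.    ,   1.    ]]), 'eye': array([ 0.4239, -0.1735,  0.9247]), 'attitude': array([  7.8951,   1.0406, -90.7646])}
wrist {'intrinsics': array([[314.6628,   0.    , 318.7645],
       [  0.    , 314.6628, 198.6625],
       [  0.    ,   0.    ,   1.    ]]), 'tool_from_camera': array([[-0.0002,  0.2982, -0.9545, -0.1499],
       [ 1.    ,  0.0003, -0.0002, -0.0006],
       [ 0.0002, -0.9545, -0.2982, -0.0832],
       [ 0.    ,  0.    ,  0.    ,  1.    ]])}
{'t': 0.1, 'joints': array([61.2612,  6.6708, 82.6328,  0.0008, 90.7576, -2.1662]), 'joint_velocities': array([ 0.1362, -0.2614, -0.0427, -0.12  ,  0.0794, -0.0261]), 'effort': array([  0.0007, -72.2892, -62.3867,   0.0782,   0.0227,  -0.0001]), 'tcp_pos': array([0.3019, 0.6035, 0.235 ]), 'tool_rot': array([ -92.9516,   89.9388, -119.5242]), 'wrist_force': array([0.0157, 0.3057, 0.667 ]), 'wrist_torque': array([-0.0353,  0.0345, -0.0069]), 'gripper_width': 0.09282573388005588} 0.017
```

View pics/scene0.png

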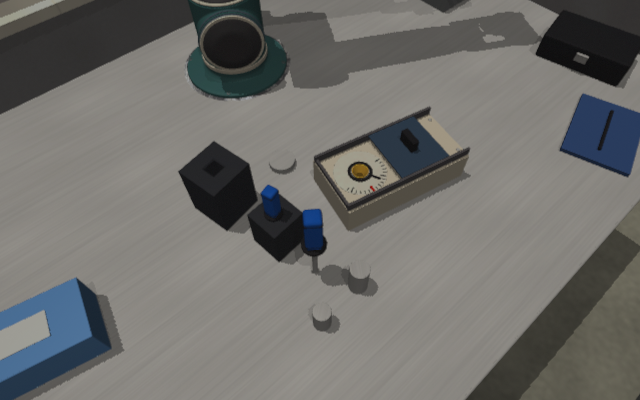

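View pics/top0.png

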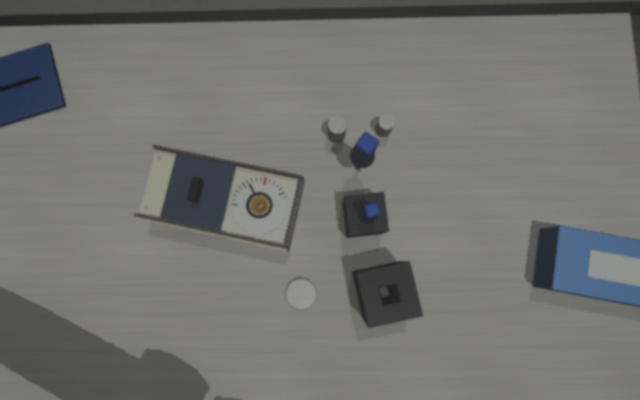

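The scene view shows the small stand with the small driver at (272,203), the big look-alikes at (313,228) and (217,183), and the gauge at (365,170). In the top view the same driver handle is at (372,211), the stand at (366,214), the well at (259,205) with the red mark at (265,181), the cover grip at (195,190), the specimens at (336,128) and (385,125), and the disc at (301,294).

```bash
cat > h.py <<'E'
from station import env
import cv2,numpy as np
from scipy.spatial.transform import Rotation as R
np.set_printoptions(precision=4,suppress=True)
def pose(name,s=None):
    m=env.camera_model(name)
    if name!="wrist": return m["intrinsics"],R.from_euler('xyz',m["attitude"],degrees=True).as_matrix(),np.array(m["eye"])
    T=m["tool_from_camera"]; Rt=R.from_euler('xyz',s["tool_rot"],degrees=True).as_matrix()
    return m["intrinsics"],Rt@T[:3,:3],s["tcp_pos"]+Rt@T[:3,3]
def ray(P,uv):
    K,A,e=P; u,v=uv
    return e,A@np.array([(u-K[0,2])/K[0,0],-(v-K[1,2])/K[1,1],-1])
def plane(P,uv,z):
    e,d=ray(P,uv); return e+d*(z-e[2])/d[2]
def proj(P,X):
    K,A,e=P; c=A.T@(np.asarray(X)-e); return np.array([K[0,2]+K[0,0]*c[0]/-c[2],K[1,2]-K[1,1]*c[1]/-c[2]])
def tri(Pa,a,Pb,b):
    ea,da=ray(Pa,a); eb,db=ray(Pb,b)
    s=np.linalg.lstsq(np.c_[da,-db],eb-ea,rcond=None)[0]
    pa,pb=ea+s[0]*da,eb+s[1]*db; return (pa+pb)/2,np.linalg.norm(pa-pb)
def blobs(mask,amin=15):
    n,l,st,c=cv2.connectedComponentsWithStats(mask.astype(np.uint8))
    return [(c[i],st[i]) for i in range(1,n) if st[i][4]>=amin]
E
python3 - <<'E'
from h import *
for n in ("top","scene"):
    im=cv2.imread(f"pics/{n}0.png"); h=cv2.cvtColor(im,cv2.COLOR_BGR2HSV); P=pose(n)
    H,S,V=cv2.split(h)
    print(n)
    for nm,mk in dict(blue=(H>105)&(H<125)&(S>180)&(V>70),red=((H<6)|(H>174))&(S>130)&(V>90),brass=(H>12)&(H<28)&(S>120)&(V>60),dark=(V<50)).items():
        for c,s in blobs(mk,6): print(nm,c,s, plane(P,c,.176)[:2] if nm=='blue' else plane(P,c,.076)[:2])
def crop(n,x,y,w,hh,k): return cv2.resize(cv2.imread(f"pics/{n}0.png")[y:y+hh,x:x+w],None,fx=k,fy=k,interpolation=cv2.INTER_CUBIC)
a=crop("top",130,135,266,120,3); b=crop("scene",240,100,266,120,3)
cv2.imwrite("pics/c1.png",cv2.convertScaleAbs(cv2.resize(np.vstack([a,b]),(798,600) if 0 else (665,600)),alpha=1.6))
E
```

```text
top
brass [255.3103 201.4483] [252 199   8   8  29] [ 0.5369 -0.0457]
brass [260.6154 205.4615] [259 204   4   4  13] [ 0.529  -0.0558]
dark [536.232    8.5683] [ 403    2  237   14 1698] [ 0.9186 -0.6091]
dark [349.4167  10.7222] [342   9  17   5  36] [ 0.9229 -0.2345]
dark [381.2727  11.6257] [359   8  45   9 187] [ 0.9194 -0.2987]
dark [110.0707  17.6548] [   0   11  249   14 1938] [0.9195 0.2531]
dark [261.9412  12.5882] [253  11  17   6  34] [ 0.9232 -0.0572]
dark [272.0833  14.3333] [271  11   4   7  12] [ 0.9189 -0.0778]
dark [283.1  11.6] [279  11   8   2  10] [ 0.9243 -0.1002]
dark [309.4213  13.0787] [287  10  45   8 178] [ 0.9198 -0.1536]
dark [333.4167  13.1667] [332  10   5   7  12] [ 0.9184 -0.2021]
dark [339.    12.25] [335  10   8   7  16] [ 0.9201 -0.2134]
dark [277.2308  14.6923] [275  13   6   5  13] [ 0.9178 -0.0883]
dark [251.4444  15.8889] [250  15   4   4   9] [ 0.9165 -0.0359]
dark [18.8311 83.0878] [  0  76  39  15 148] [0.7835 0.4305]
dark [359.     161.1158] [351 150  22  17  95] [ 0.6121 -0.2456]
dark [195.1861 189.7591] [188 178  15  25 274] [0.5613 0.070
[... 2491 characters left out ...]
rk [421.2742 113.6613] [413 109  17  10  62] [0.5078 0.1615]
dark [605.2028 129.951 ] [598 110  16  40 143] [0.8069 0.4203]
dark [409.2754 140.5738] [400 128  19  25 305] [0.5436 0.0821]
dark [379.612  170.2693] [315 135 154  75 750] [ 0.5571 -0.0227]
dark [219.5196 184.7666] [ 179  142   78   88 4207] [ 0.3673 -0.2893]
dark [582.8  157.55] [577 155  12   6  20] [0.8153 0.3148]
dark [605.6154 166.5385] [590 160  30  14  52] [0.8586 0.3278]
dark [361.1615 172.6   ] [348 162  32  19 130] [ 0.5361 -0.0551]
dark [624.  173.8] [621 172   7   4  15] [0.8926 0.338 ]
dark [280.5346 230.3515] [ 248  195   79   66 2398] [ 0.532  -0.2626]
dark [638.2727 397.4545] [637 395   3   5  11] [ 1.1127 -0.0403]
```

View pics/c1.png

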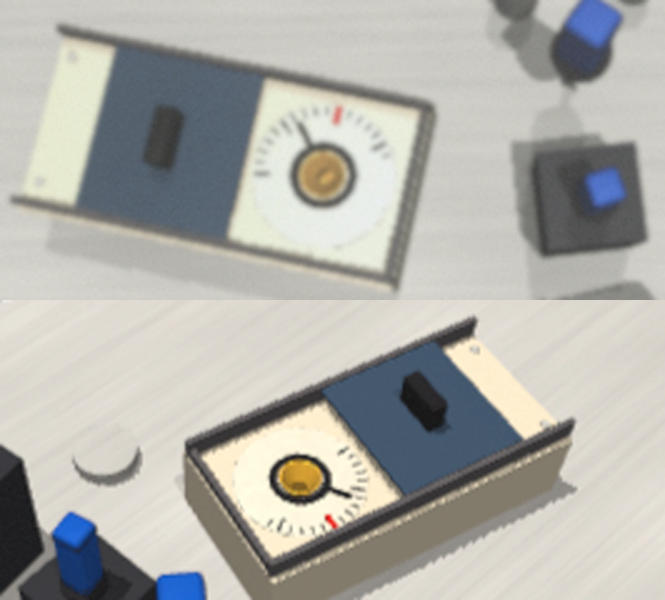

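```bash
cat >> h.py <<'E'
def toolR(s): return R.from_euler('xyz',s["tool_rot"],degrees=True)
def go(pos,jaw=None,s=None):
    """print shift/turn in the present tool axes to TCP pos, tool down, jaw axis at world angle jaw (deg)"""
    s=s or env.observe(); T=toolR(s); sh=T.inv().apply(np.array(pos)-s["tcp_pos"])
    y=T.as_matrix()[:,1]; ya=np.degrees(np.arctan2(y[1],y[0])) if jaw is None else jaw
    a=np.radians(ya); Y=np.array([np.cos(a),np.sin(a),0]); X=np.array([0,0,-1.]); G=R.from_matrix(np.c_[X,Y,np.cross(X,Y)])
    print("jaw now",np.degrees(np.arctan2(y[1],y[0])),"j",s["joints"],"shift",sh,"turn",(T.inv()*G).as_rotvec(degrees=True),"|sh|",np.linalg.norm(sh))
E
python3 - <<'E'
from h import *
T=pose("top");S=pose("scene")
c=lambda x,y:(130+x/2.5,135+y/2.5)
d=lambda x,y:(240+x/2.5,100+(y-300)/2.5)
def t(n,a,b): print(n,*tri(T,c(*a),S,d(*b)))
t("well",(323,175),(300,479)); t("handle top",(605,188),(76,528)); t("cover grip",(165,136),(424,401))
t("red",(337,115),(331,521))
for n,p in dict(railFR=(433,103),railFL=(60,28),railBL=(15,200),railBR=(396,288)).items(): print(n,plane(T,c(*p),.09))
for n,p in dict(a=(533,150),b=(633,143),c=(647,240),d=(545,255)).items(): print("stand",plane(T,c(*p),.1))
print("grip",plane(T,c(165,135),.119),"well",plane(T,c(323,175),.076))
print("big drv",tri(T,(368,143),S,(313,216)))
print("tool axes",toolR(env.observe()).as_matrix())
go([.53,-.05,.2]); 
E
```

```text
well [ 0.5305 -0.0525  0.0715] 3.246173237168358e-05
handle top [ 0.5068 -0.2559  0.1721] 0.0025353393470709056
cover grip [0.5575 0.0608 0.1048] 0.0004824985370170201
red [ 0.5771 -0.0631  0.071 ] 7.615466252450827e-05
railFR [ 0.5817 -0.1383  0.09  ]
railFL [0.6451 0.1478 0.09  ]
railBL [0.5128 0.1771 0.09  ]
railBR [ 0.4431 -0.1095  0.09  ]
stand [ 0.5431 -0.2126  0.1   ]
stand [ 0.5472 -0.2867  0.1   ]
stand [ 0.4753 -0.2945  0.1   ]
stand [ 0.4654 -0.2196  0.1   ]
grip [0.5558 0.0565 0.119 ] well [ 0.5299 -0.0531  0.076 ]
big drv (array([ 0.6126, -0.2484,  0.2116]), np.float64(0.0025156184956394907))
tool axes [[-0.0005  0.4473  0.8944]
 [-0.0009  0.8944 -0.4473]
 [-1.     -0.0011 -0.0001]]
jaw now 63.42738433687507 j [61.2612  6.6708 82.6328  0.0008 90.7576 -2.1662] shift [ 0.0355 -0.4824  0.4964] turn [-0.     -0.0032  0.0612] |sh| 0.6930926093888887
```

```bash
python3 - <<'E'
from h import *
go([.613,-.055,.19],90)
E
```

```text
jaw now 63.42738433687507 j [61.2612  6.6708 82.6328  0.0008 90.7576 -2.1662] shift [ 0.0454 -0.4497  0.5729] turn [-26.5726  -0.0173   0.0593] |sh| 0.7297229995614409
```

```bash
python3 -m inch '[[[0,-0.3,0.382],[-26.6,0,0]],[[0,-0.3,0.382],[-26.6,0,0]],[[0,-0.3,0.382],[-26.6,0,0]],[[0,-0.3,0.382],[-26.6,0,0]],[[0,-0.3,0.382],[-26.6,0,0]],[[0,-0.3,0.382],[-26.6,0,0]],[[0,-0.3,0.382],[-26.6,0,0]],[[0,-0.3,0.382],[-26.6,0,0]],[[0,-0.3,0.382],[-26.6,0,0]],[[0,-0.3,0.382],[-26.6,0,0]],[[0,-0.3,0.382],[-26.6,0,0]],[[0,-0.3,0.382],[-26.6,0,0]]]'
python3 -c "
from h import *
go([.613,-.055,.19],90)"
```

```text
t: 1.1
tcp_pos: [0.5102, 0.1614, 0.2355]
tool_rot: [-89.3, 90.0, -89.4]
wrist_force: [0.2, 0.5, -0.2]
gripper_width: 0.0932
jaw now 89.95115088040498 j [ 14.8421 -10.9568  99.7268  -0.0282  91.2372 -75.1097] shift [ 0.0456 -0.2163  0.103 ] turn [-0.0488  0.0003  0.0291] |sh| 0.2438969370957308
```

```bash
python3 -m inch '[[[0.0456,-0.2163,0.103],[0,0,0]],[[0.0456,-0.2163,0.103],[0,0,0]],[[0.0456,-0.2163,0.103],[0,0,0]],[[0.0456,-0.2163,0.103],[0,0,0]],[[0.0456,-0.2163,0.103],[0,0,0]],[[0.0456,-0.2163,0.103],[0,0,0]],[[0.0456,-0.2163,0.103],[0,0,0]],[[0.0456,-0.2163,0.103],[0,0,0]],[[0.0456,-0.2163,0.103],[0,0,0]]]'
python3 - <<'E'
from h import *
s=env.observe(); im=env.snapshot("wrist"); P=pose("wrist",s); cv2.imwrite("pics/w1.png",im)
u=proj(P,[.53,-.053,.076]); print(s["tcp_pos"],u); x,y=int(u[0]),int(u[1])
a=cv2.resize(im[max(0,y-100):y+100,x-130:x+130],None,fx=3,fy=3,interpolation=cv2.INTER_CUBIC)
print(x-130,max(0,y-100)); cv2.imwrite("pics/w1c.png",cv2.convertScaleAbs(a,alpha=1.5)); 
E
```

```text
t: 1.85
tcp_pos: [0.6123, -0.0515, 0.1898]
tool_rot: [154.3, 90.0, 154.3]
wrist_force: [-0.1, 0.8, 0.4]
gripper_width: 0.0928
[ 0.6123 -0.0515  0.1898] [317.6656 101.9683]
187 1
```

View pics/w1c.png

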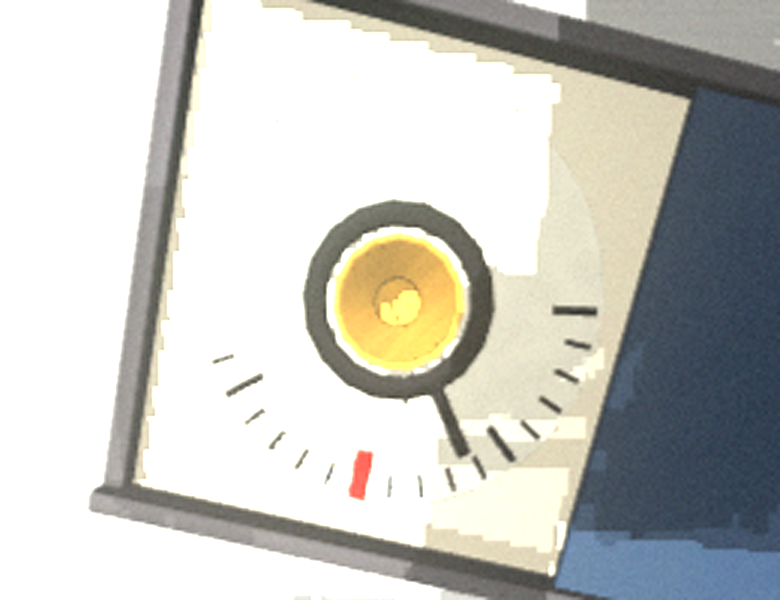

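```bash
python3 - <<'E'
from h import *
s=env.observe(); P=pose("wrist",s); im=cv2.imread("pics/w1.png")
f=lambda x,y:(187+x/3,1+y/3)
print("rim",plane(P,f(399,299),.076),"face",plane(P,f(398,301),.046),"red",plane(P,f(362,475),.07),"ptr",plane(P,f(460,455),.072))
h=cv2.cvtColor(im,cv2.COLOR_BGR2HSV); m=(h[...,0]>10)&(h[...,0]<32)&(h[...,1]>90)
for c,st in blobs(m,100): print(c,st,plane(P,c,.072))
a=im[88:116,300:340]; print(im[88:116,305:335].max((0,1)))
a=cv2.normalize(a[...,1],None,0,255,cv2.NORM_MINMAX); cv2.imwrite("pics/w1d.png",cv2.resize(a,None,fx=14,fy=14,interpolation=cv2.INTER_CUBIC))
E
```

```text
rim [ 0.5291 -0.0507  0.076 ] face [ 0.5297 -0.0509  0.046 ] red [ 0.5776 -0.0613  0.07  ] ptr [ 0.5714 -0.0332  0.072 ]
[319.3374 101.1591] [ 298   79   44   46 1559] [ 0.5295 -0.0512  0.072 ]
[128.6785 329.7332] [ 114  298   38   63 1098] [ 0.7536 -0.2466  0.072 ]
[509.007  330.2524] [ 487  298   38   66 1137] [0.754  0.1439 0.072 ]
[484.376  389.3053] [ 292  375  348   25 6776] [0.8324 0.1309 0.072 ]
[102 213 243]
```

View pics/w1d.png

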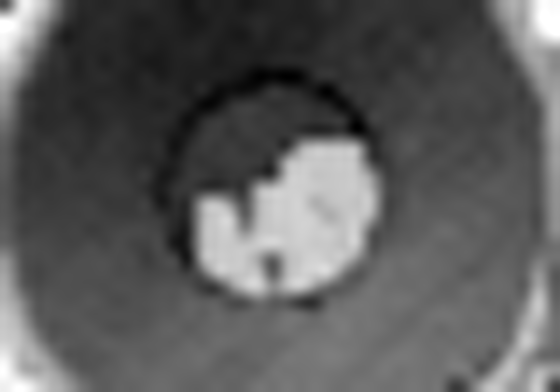

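The crop shows the well rim at about (399,299), the red mark at (362,475) and the pointer tip at (460,455), so the pointer is at about +0.58 rad. The slot isn't readable because the screw face is half in shadow, so I'll feel for it. Next is a view of the driver and stand.

```bash
python3 -m inch '[[[-0.08,-0.2035,-0.022],[0,0,0]],[[-0.08,-0.2035,-0.022],[0,0,0]],[[-0.08,-0.2035,-0.022],[0,0,0]],[[-0.08,-0.2035,-0.022],[0,0,0]],[[-0.08,-0.2035,-0.022],[0,0,0]],[[-0.08,-0.2035,-0.022],[0,0,0]],[[-0.08,-0.2035,-0.022],[0,0,0]],[[-0.08,-0.2035,-0.022],[0,0,0]]]'
python3 - <<'E'
from h import *
s=env.observe(); im=env.snapshot("wrist"); P=pose("wrist",s); cv2.imwrite("pics/w2.png",im)
u=proj(P,[.507,-.255,.176]); print(s["tcp_pos"],u); x,y=int(u[0]),int(u[1])
y0=max(0,y-90);x0=x-100
h=cv2.cvtColor(im,cv2.COLOR_BGR2HSV)
m=((h[...,0]>100)&(h[...,0]<130)&(h[...,1]>140)&(h[...,2]>60))
for c,st in blobs(m,100): print(c,st,plane(P,c,.176))
a=cv2.resize(im[y0:y0+150,x0:x0+200],None,fx=4,fy=4,interpolation=cv2.INTER_CUBIC)
print(x0,y0); cv2.imwrite("pics/w2c.png",cv2.convertScaleAbs(a,alpha=1.3))
E
```

```text
t: 2.57
tcp_pos: [0.5907, -0.2543, 0.2702]
tool_rot: [18.4, 90.0, 18.5]
wrist_force: [0.2, 0.1, -1.0]
gripper_width: 0.093
[ 0.5907 -0.2543  0.2702] [318.7456  99.9689]
[317.3257  98.5311] [300  80  36  38 998] [ 0.506  -0.2561  0.176 ]
[242.7886 290.5506] [228 273  34  32 563] [ 0.6697 -0.3229  0.176 ]
218 9
```

View pics/w2c.png

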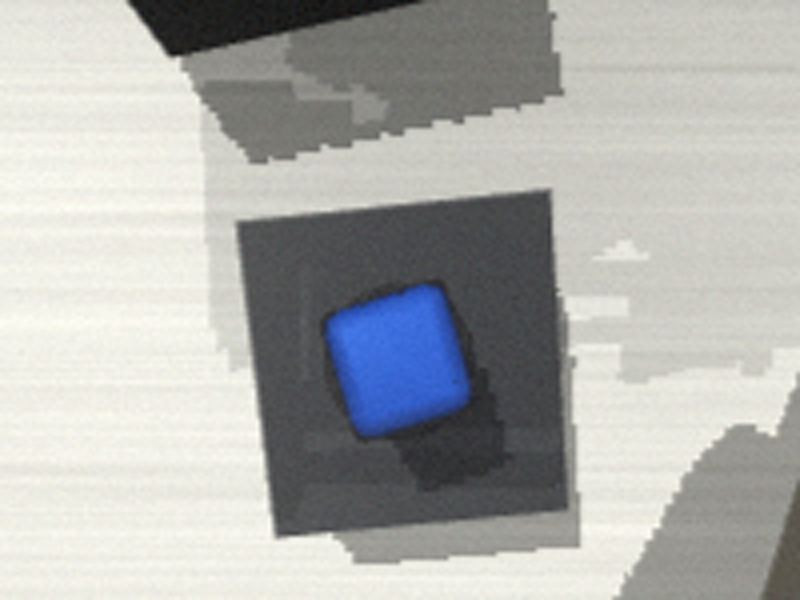

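The picture shows the blue handle top centred at crop (398,360), turned a little relative to the stand's top face, whose corners are at (238,222), (550,190), (567,508) and (277,535).

```bash
python3 - <<'E'
from h import *
s=env.observe(); im=cv2.imread("pics/w2.png"); P=pose("wrist",s)
g=lambda x,y:(218+x/4,9+y/4)
st=np.array([plane(P,g(*p),.1) for p in [(238,222),(550,190),(567,508),(277,535)]]); print(st,"c",st.mean(0),[np.linalg.norm(st[i]-st[i-1]) for i in range(4)])
for a,b in ((0,1),(3,2),(0,3),(1,2)): d=st[b]-st[a]; print("stand edge ang",np.degrees(np.arctan2(d[1],d[0])))
h=cv2.cvtColor(im,cv2.COLOR_BGR2HSV)
m=((h[...,0]>100)&(h[...,0]<130)&(h[...,1]>140)&(h[...,2]>60)).astype(np.uint8); m[150:]=0
c=max(cv2.findContours(m,0,1)[0],key=cv2.contourArea)
w=np.array([plane(P,q,.176)[:2] for q in c[:,0]],np.float32)*1000
print("handle",cv2.minAreaRect(w)); go([.507,-.256,.2])
E
```

```text
[[ 0.4752 -0.2932  0.1   ]
 [ 0.4682 -0.2202  0.1   ]
 [ 0.5413 -0.2133  0.1   ]
 [ 0.5481 -0.2861  0.1   ]] c [ 0.5082 -0.2532  0.1   ] [np.float64(0.07328361502864761), np.float64(0.07335037350454368), np.float64(0.07345781730026366), np.float64(0.07315963382803752)]
stand edge ang 95.47412919322554
stand edge ang 95.33772424026782
stand edge ang 5.539668712919635
stand edge ang 5.390578007765565
handle ((506.2342834472656, -255.56080627441406), (23.11861801147461, 23.04898452758789), 16.414644241333008)
jaw now 90.08603633129974 j [ -25.5254    2.2773   84.0792    0.0211   93.6598 -115.6101] shift [ 0.0698 -0.0022 -0.0837] turn [ 0.     -0.0055 -0.026 ] |sh| 0.10901342677046152
```

```bash
python3 -m inch '[[[0,-0.0013,-0.0845],[-16.3,0,0]],[[0,-0.0013,-0.0845],[-16.3,0,0]],[[0,-0.0013,-0.0845],[-16.3,0,0]],[[0.04,-0.0013,-0.0845],[-16.3,0,0]],[[0.07,-0.0013,-0.0845],[-16.3,0,0]],[[0.1,-0.0013,-0.0845],[-16.3,0,0]],[[0.12,-0.0013,-0.0845],[-16.3,0,0]],[[0.1312,-0.0013,-0.0845],[-16.3,0,0]],[[0.1312,-0.0013,-0.0845],[-16.3,0,0]]]'
python3 -m inch '[[[0,0,0],[0,0,0]],[[0,0,0],[0,0,0]],[[0,0,0],[0,0,0]],[[0,0,0],[0,0,0]],[[0,0,0],[0,0,0]],[[0,0,0],[0,0,0]],[[0,0,0],[0,0,0]],[[0,0,0],[0,0,0]]]' 1 40
```

```text
t: 3.37
tcp_pos: [0.5055, -0.2547, 0.1362]
tool_rot: [132.2, 89.8, 148.6]
wrist_force: [0.4, -0.3, -0.3]
gripper_width: 0.0929
t: 4.03
tcp_pos: [0.5061, -0.2566, 0.1389]
tool_rot: [-81.3, 90.0, -65.0]
wrist_force: [-0.2, 0.7, 0.0]
gripper_width: 0.0443
```

```bash
python3 -m inch '[[[0,0,0],[0,0,0]],[[0,0,0],[0,0,0]],[[0,0,0],[0,0,0]],[[0,0,0],[0,0,0]],[[0,0,0],[0,0,0]],[[0,0,0],[0,0,0]]]'
python3 -m inch '[[[0,0,0],[0,0,0]],[[-0.02,0,0],[0,0,0]],[[-0.05,0,0],[0,0,0]],[[-0.09,0,0],[0,0,0]],[[-0.13,0,0],[0,0,0]],[[-0.14,0,0],[0,0,0]],[[-0.14,0,0],[0,0,0]],[[-0.14,0,0],[0,0,0]]]'
python3 - <<'E'
from h import *
s=env.observe(); print(s["wrist_force"],s["wrist_torque"],s["tcp_pos"]); go([.5298,-.0515,.26])
for n,X in (("scene",[.507,-.256,.16]),("top",[.507,-.256,.2])):
    im=env.snapshot(n);u=proj(pose(n),X).astype(int);cv2.imwrite(f"pics/{n}1.png",im)
    if n=="scene": 
        x0,y0=u[0]-50,u[1]-60; print(x0,y0); a=im[y0:y0+110,x0:x0+110]
        cv2.imwrite("pics/s1c.png",cv2.convertScaleAbs(cv2.resize(a,None,fx=5,fy=5,interpolation=cv2.INTER_CUBIC),alpha=1.6))
E
```

```text
t: 4.53
tcp_pos: [0.5061, -0.2566, 0.1388]
tool_rot: [133.5, 90.0, 149.9]
wrist_force: [0.0, 0.3, -0.0]
gripper_width: 0.0234
t: 5.2
tcp_pos: [0.5061, -0.2566, 0.2781]
tool_rot: [134.1, 90.0, 150.4]
wrist_force: [0.1, -0.4, -1.6]
gripper_width: 0.024
[ 0.1486 -0.3718 -1.6369] [0.0734 0.0099 0.0283] [ 0.5061 -0.2566  0.2781]
jaw now 106.3286635514457 j [ -29.4604   -7.2467   92.5373    0.       94.7183 -135.7891] shift [0.0181 0.1902 0.0804] turn [ 0.     -0.0062 -0.0064] |sh| 0.20724415155106898
220 135
```

View pics/s1c.png

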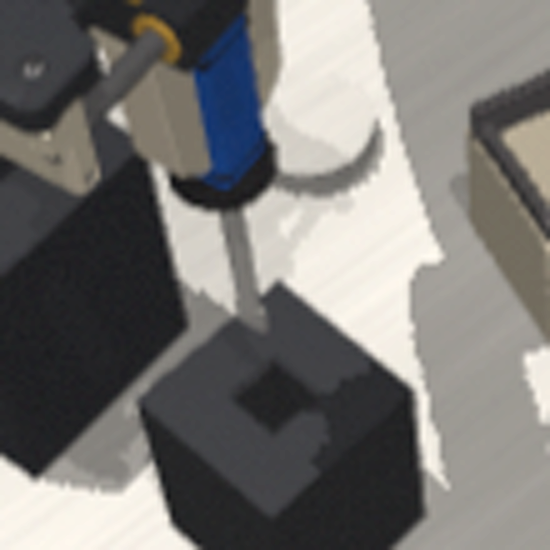

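```bash
python3 -c "
from h import *
print(proj(pose('scene'),[.5061,-.2566,.149]),proj(pose('scene'),[.5061,-.2566,.24]))"
python3 -m inch '[[[0.018,0.19,0.08],[0,0,0]],[[0.018,0.19,0.08],[0,0,0]],[[0.018,0.19,0.08],[0,0,0]],[[0.018,0.19,0.08],[0,0,0]],[[0.018,0.19,0.08],[0,0,0]],[[0.018,0.19,0.08],[0,0,0]],[[0.018,0.19,0.08],[0,0,0]],[[0.018,0.19,0.08],[0,0,0]]]'
python3 - <<'E'
from h import *
s=env.observe(); go([.5298,-.0515,.198]); P=pose("wrist",s)
im=env.snapshot("wrist"); cv2.imwrite("pics/w3.png",im); t=s["tcp_pos"]
print(proj(P,[t[0],t[1],t[2]-.129]),proj(P,[.5298,-.0515,.076]))
si=env.snapshot("scene"); cv2.imwrite("pics/scene2.png",si)
print(proj(pose("scene"),[t[0],t[1],t[2]-.129]))
a=cv2.convertScaleAbs(cv2.resize(im[60:210,220:420],None,fx=4,fy=4,interpolation=cv2.INTER_CUBIC),alpha=1.3)
cv2.imwrite("pics/w3c.png",a)
E
```

```text
[270.5161 198.6316] [264.4751 167.3694]
t: 5.97
tcp_pos: [0.5292, -0.0518, 0.2594]
tool_rot: [164.1, 89.9, -179.5]
wrist_force: [1.0, -0.4, -2.1]
gripper_width: 0.0237
jaw now 106.3692181723745 j [  -8.3292  -11.6037   98.0799   -0.0177   93.638  -114.6996] shift [0.0614 0.0001 0.0008] turn [ 0.     -0.1112 -0.0316] |sh| 0.06143185644088959
[319.3736 195.3067] [319.3618 181.6329]
[361.7013 152.8892]
```

View pics/w3c.png

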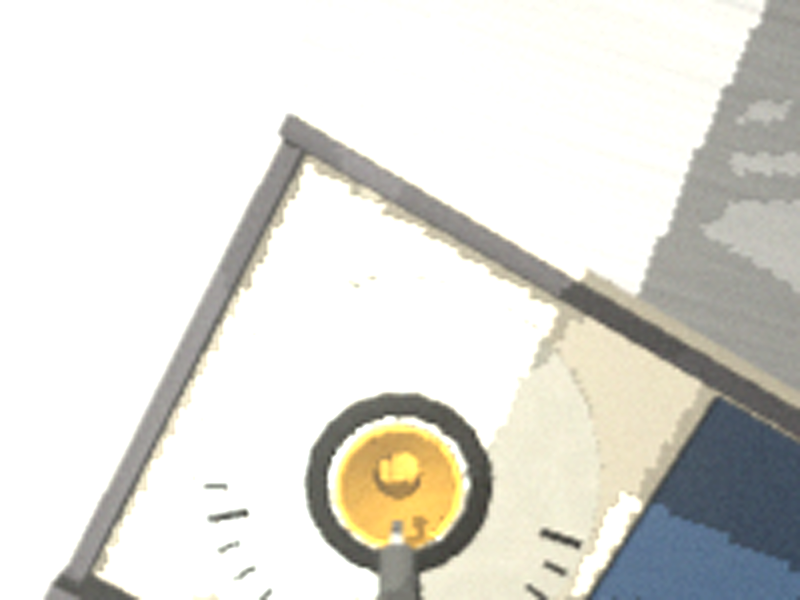

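The picture shows the blade tip at crop (397,523), seen edge-on, so its width lies along the tool's z. The well ring is centred at (400,481). They agree with the projected positions to within 1–2 mm, so I'll descend and feel.

```bash
python3 -m inch '[[[0.03,0,0],[0,0,0]],[[0.055,0,0],[0,0,0]],[[0.064,0,0],[0,0,0]],[[0.064,0,0],[0,0,0]],[[0.064,0,0],[0,0,0]]]'
python3 -m inch '[[[0.003,0,0],[0,0,0]],[[0.006,0,0],[0,0,0]],[[0.009,0,0],[0,0,0]],[[0.009,0,0],[0,0,0]],[[0.009,0,0],[0,0,0]]]'
python3 -c "
from h import *
s=env.observe(); T=toolR(s).inv(); print(s['tcp_pos'],T.apply(s['wrist_force']),T.apply(s['wrist_torque']))"
```

```text
t: 6.48
tcp_pos: [0.5295, -0.0525, 0.1975]
tool_rot: [178.5, 90.0, -165.3]
wrist_force: [0.1, 0.2, -0.4]
gripper_width: 0.0237
t: 6.9
tcp_pos: [0.5295, -0.0517, 0.188]
tool_rot: [-28.3, 90.0, -11.9]
wrist_force: [0.3, 0.2, -0.8]
gripper_width: 0.0239
[ 0.5295 -0.0517  0.188 ] [0.792  0.1367 0.3391] [-0.0276 -0.0308  0.0339]
```

```bash
cat > r.py <<'E'
from h import *
s=env.observe(); T=toolR(s).inv(); print('  tip z',s['tcp_pos'][2]-.129,'F',T.apply(s['wrist_force']),'M',T.apply(s['wrist_torque']),'j6',s['joints'][5],s['tcp_pos'])
E
python3 -m inch '[[[0.004,0,0],[0,0,0]],[[0.008,0,0],[0,0,0]],[[0.01,0,0],[0,0,0]],[[0.01,0,0],[0,0,0]]]' >/dev/null; python3 r.py
python3 -m inch '[[[0.003,0,0],[0,0,0]],[[0.005,0,0],[0,0,0]],[[0.005,0,0],[0,0,0]]]' >/dev/null; python3 r.py
python3 -m inch '[[[0.003,0,0],[0,0,0]],[[0.003,0,0],[0,0,0]],[[0.003,0,0],[0,0,0]]]' >/dev/null; python3 r.py
```

```text
tip z 0.04807812751696344 F [ 0.8871  1.2357 -0.1178] M [-0.0404  0.0247  0.058 ] j6 -114.65999140399772 [ 0.5292 -0.0517  0.1771]
  tip z 0.043341423965731235 F [1.1408 0.3471 0.0746] M [-0.0464 -0.0456  0.0564] j6 -114.65882611582975 [ 0.5293 -0.0517  0.1723]
  tip z 0.040869975181619195 F [ 1.8765  0.1662 -0.2051] M [ 0.0181 -0.0303  0.1962] j6 -114.66013700875115 [ 0.5295 -0.0518  0.1699]
```

```bash

python3 -m inch '[[[0.0015,0,0],[0,0,0]],[[0.0015,0,0],[0,0,0]],[[0.0015,0,0],[0,0,0]]]' >/dev/null; python3 r.py
python3 -m inch '[[[0.0015,0,0],[0,0,0]],[[0.0015,0,0],[0,0,0]],[[0.0015,0,0],[0,0,0]]]' >/dev/null; python3 r.py
python3 -m inch '[[[0,0,0],[0,0,0]],[[0,0,0],[0,0,0]],[[0,0,0],[0,0,0]]]' >/dev/null; python3 r.py
```

```text
tip z 0.03945843012490105 F [-0.6006  0.9099 -0.212 ] M [-0.0044 -0.0419  0.2054] j6 -114.65584883082774 [ 0.5295 -0.0517  0.1685]
  tip z 0.03793039121342423 F [-1.3684  0.0854  0.104 ] M [ 0.0082 -0.1101  0.2102] j6 -114.66127227018869 [ 0.5295 -0.0518  0.1669]
  tip z 0.037908401893526095 F [-1.1761  1.2364  0.1915] M [-0.0349 -0.1164  0.2855] j6 -114.65762404605128 [ 0.5295 -0.0518  0.1669]
```

Contact came at tip z of about 0.041, which is the slot floor rather than the face at 0.046, so the blade may already be in. I'll test with a clockwise turn.

```bash

python3 -m inch '[[[0,0,0],[5,0,0]],[[0,0,0],[10,0,0]],[[0,0,0],[15,0,0]],[[0,0,0],[20,0,0]],[[0,0,0],[20,0,0]],[[0,0,0],[20,0,0]]]' >/dev/null; python3 r.py
python3 - <<'E'
from h import *
s=env.observe(); im=env.snapshot("wrist"); si=env.snapshot("scene"); P=pose("wrist",s); cv2.imwrite("pics/w4.png",im); cv2.imwrite("pics/scene4.png",si)
u=proj(P,[.5295,-.0515,.07]).astype(int); v=proj(pose("scene"),[.5295,-.0515,.07]).astype(int); print(u,v)
a=cv2.resize(im[u[1]-70:u[1]+130,u[0]-100:u[0]+100],(600,600),interpolation=cv2.INTER_CUBIC)[:450]
b=cv2.resize(si[v[1]-30:v[1]+30,v[0]-40:v[0]+40],(200*3,450),interpolation=cv2.INTER_CUBIC)
a=cv2.resize(a,(400,300)); b=cv2.resize(b,(400,300))
cv2.imwrite("pics/p4.png",cv2.convertScaleAbs(np.hstack([a,b]),alpha=1.3))
E
```

```text
tip z 0.037859851947089185 F [-1.7007  4.7929  0.1161] M [-0.0092  0.0151  1.2148] j6 -94.81511972952794 [ 0.5295 -0.0515  0.1669]
[319 205] [359 171]
```

View pics/p4.png

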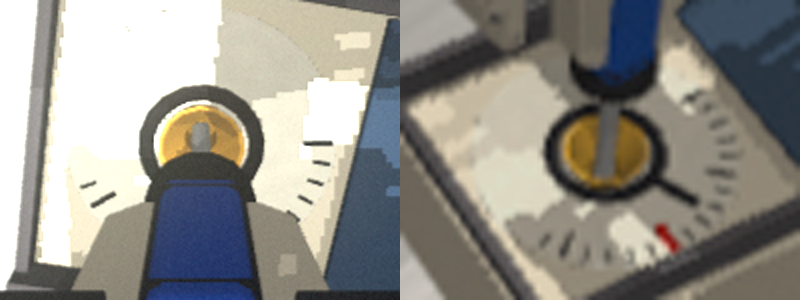

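Scene view: the pointer runs from the ring at (655,180) to (695,203), and the red mark is at (667,237). The pointer is still off zero, so I'll measure its angle numerically.

```bash
cat > ptr.py <<'E'
from h import *
import sys
def ang(im,P,yaw=np.radians(-13),c=(.5295,-.0513)):
    g=im.max(2).astype(np.float32); h=cv2.cvtColor(im,cv2.COLOR_BGR2HSV)
    th=np.radians(np.arange(-45,75,1.)); sc=[];rd=[]
    for t in th:
        u=np.float32([proj(P,[c[0]+r*np.cos(t+yaw),c[1]+r*np.sin(t+yaw),.0715]) for r in np.arange(.026,.040,.001)])
        sc.append(cv2.remap(g,u[None,:,0].copy(),u[None,:,1].copy(),1).mean())
        u=np.float32([proj(P,[c[0]+r*np.cos(t+yaw),c[1]+r*np.sin(t+yaw),.0705]) for r in np.arange(.044,.054,.001)])
        q=cv2.remap(im,u[None,:,0].copy(),u[None,:,1].copy(),1).astype(float)[0]; rd.append((q[:,2]-q[:,1]).mean())
    sc=np.array(sc);rd=np.array(rd)
    def cen(w): 
        k=w.argmax(); i=np.arange(max(0,k-5),min(len(w),k+6)); ww=np.clip(w[i]-w[k]*.4,0,None); return (ww*th[i]).sum()/ww.sum(),w[k]
    d=np.array([np.median(sc[max(0,i-12):i+13]) for i in range(len(sc))])-sc
    p,r=cen(d),cen(rd-np.median(rd)); print("pointer %.3f (%.0f) red %.3f (%.0f) -> %.3f rad"%(*p,*r,p[0]-r[0]))
if __name__=="__main__":
    for f in sys.argv[1:]:
        im=cv2.imread(f"pics/{f}.png") if f!="now" else env.snapshot("scene")
        if f=="now": cv2.imwrite("pics/now%.2f.png"%env.observe()["t"],im)
        ang(im,pose("top" if f.startswith("top") else "scene"))
E
python3 ptr.py top0 scene0 scene1 scene2 scene4
```

```text
pointer 0.614 (36) red -0.000 (52) -> 0.614 rad
pointer 0.631 (78) red -0.021 (102) -> 0.653 rad
pointer 0.631 (84) red -0.023 (69) -> 0.654 rad
pointer 0.633 (53) red -0.021 (75) -> 0.654 rad
pointer 0.429 (56) red -0.024 (71) -> 0.453 rad
```

```bash
for z in .0735 .0755; do for c in .5295,-.0513 .5305,-.0525; do sed "s/\.0715/$z/;s/c=(.5295,-.0513)/c=($c)/" ptr.py > /tmp/p.py; cp /tmp/p.py p2.py; echo $z $c; python3 p2.py top0 scene0 scene4; done; done
```

```text
.0735 .5295,-.0513
pointer 0.609 (36) red -0.000 (52) -> 0.609 rad
pointer 0.588 (81) red -0.021 (102) -> 0.609 rad
pointer 0.389 (52) red -0.024 (71) -> 0.413 rad
.0735 .5305,-.0525
pointer 0.655 (39) red 0.019 (52) -> 0.636 rad
pointer 0.633 (77) red -0.001 (94) -> 0.634 rad
pointer 0.430 (56) red -0.004 (66) -> 0.435 rad
.0755 .5295,-.0513
pointer 0.605 (38) red -0.000 (52) -> 0.605 rad
pointer 0.545 (76) red -0.021 (102) -> 0.566 rad
pointer 0.348 (52) red -0.024 (71) -> 0.372 rad
.0755 .5305,-.0525
pointer 0.651 (38) red 0.019 (52) -> 0.632 rad
pointer 0.589 (82) red -0.001 (94) -> 0.590 rad
pointer 0.391 (53) red -0.004 (66) -> 0.396 rad
```

```bash
sed -i "s/\.0715/.0735/" ptr.py
python3 -m inch '[[[0,0,0],[4,0,0]],[[0,0,0],[8,0,0]],[[0,0,0],[12,0,0]],[[0,0,0],[16,0,0]],[[0,0,0],[19,0,0]],[[0,0,0],[21,0,0]],[[0,0,0],[21,0,0]],[[0,0,0],[21,0,0]]]' >/dev/null; python3 r.py; python3 ptr.py now
```

```text
tip z 0.03788411179911788 F [-1.2316  5.5505 -1.6531] M [-0.0655  0.4233  1.5299] j6 -73.81429632700892 [ 0.5295 -0.0515  0.1669]
pointer 0.036 (60) red -0.023 (68) -> 0.059 rad
```

```bash

python3 -m inch '[[[0,0,0],[2,0,0]],[[0,0,0],[3.5,0,0]],[[0,0,0],[3.5,0,0]],[[0,0,0],[3.5,0,0]],[[0,0,0],[3.5,0,0]]]' >/dev/null; python3 r.py; 
python3 - <<'E'
from ptr import *
im=env.snapshot("scene"); cv2.imwrite("pics/sc5.png",im); P=pose("scene")
ang(im,P); ang(im,P,c=(.5305,-.0525))
v=proj(P,[.5295,-.0515,.07]).astype(int)
cv2.imwrite("pics/p5.png",cv2.convertScaleAbs(cv2.resize(im[v[1]-30:v[1]+30,v[0]-40:v[0]+40],(800,600),interpolation=cv2.INTER_CUBIC),alpha=1.3))
E
```

```text
tip z 0.03788368063400957 F [-1.6452  4.9642 -1.611 ] M [0.0254 0.4813 1.5062] j6 -70.33043676522065 [ 0.5296 -0.0515  0.1669]
pointer -0.022 (56) red -0.023 (63) -> 0.001 rad
pointer 0.006 (62) red -0.003 (62) -> 0.009 rad
```

View pics/p5.png

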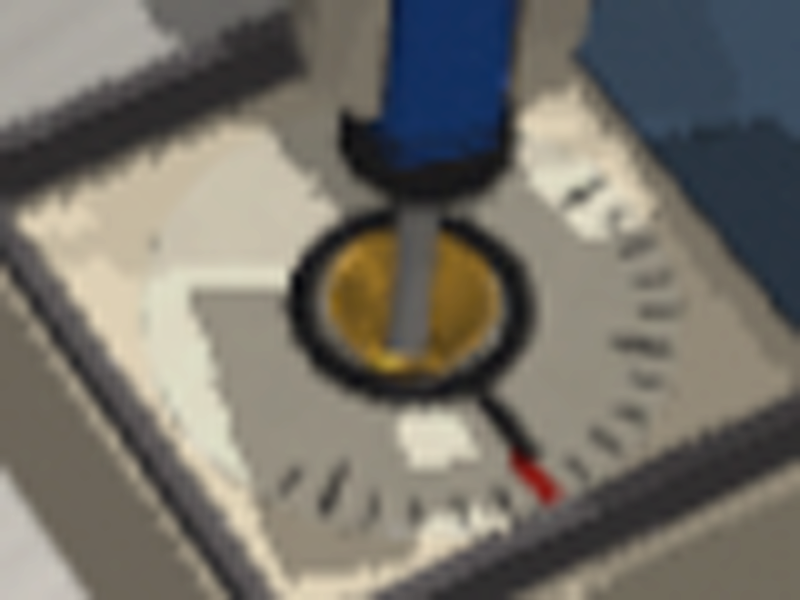

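Pointer tip is at (535,455), touching the red mark at (515–555, 460–500), and the measured angle is 0.00 to 0.01 rad. I'll back off within the play and lift out.

```bash

python3 -m inch '[[[0,0,0],[-3,0,0]],[[0,0,0],[-5,0,0]],[[0,0,0],[-5,0,0]],[[-0.005,0,0],[-5,0,0]],[[-0.01,0,0],[-5,0,0]],[[-0.02,0,0],[-5,0,0]],[[-0.035,0,0],[-5,0,0]],[[-0.06,0,0],[-5,0,0]],[[-0.09,0,0],[-5,0,0]],[[-0.1,0,0],[-5,0,0]],[[-0.1,0,0],[-5,0,0]]]'; python3 r.py; python3 ptr.py now; python3 -c "
from h import *
go([.5082,-.2532,.265],106.4)"
```

```text
t: 11.18
tcp_pos: [0.5302, -0.0522, 0.2702]
tool_rot: [6.9, 89.7, -16.3]
wrist_force: [0.4, -0.0, -0.9]
gripper_width: 0.0235
  tip z 0.14120956231422216 F [0.8946 0.1406 0.3269] M [-0.0246 -0.0077  0.0508] j6 -75.15224549577879 [ 0.5302 -0.0522  0.2702]
pointer -0.025 (61) red -0.026 (62) -> 0.001 rad
jaw now 66.80667403601895 j [ -8.3437 -11.7389  97.4329  -0.0294  94.1971 -75.1526] shift [ 0.0029 -0.1934  0.0594] turn [-39.5933   0.1081   0.0394] |sh| 0.20230056183515036
```

Pointer stayed on zero. Returning to above the stand.

```bash

python3 -m inch '[[[0,-0.1934,0.0594],[-39.5,0,0]],[[0,-0.1934,0.0594],[-39.5,0,0]],[[0,-0.1934,0.0594],[-39.5,0,0]],[[0,-0.1934,0.0594],[-39.5,0,0]],[[0,-0.1934,0.0594],[-39.5,0,0]],[[0,-0.1934,0.0594],[-39.5,0,0]],[[0,-0.1934,0.0594],[-39.5,0,0]],[[0,-0.1934,0.0594],[-39.5,0,0]],[[0,-0.1934,0.0594],[-39.5,0,0]]]' >/dev/null; python3 r.py; python3 - <<'E'
from h import *
s=env.observe(); go([.5082,-.2532,.25],106.4); im=env.snapshot("scene"); P=pose("scene"); t=s["tcp_pos"]
cv2.imwrite("pics/sc6.png",im); u=proj(P,[.508,-.253,.13]).astype(int); x0,y0=u[0]-50,u[1]-65
print("crop",x0,y0,"tip pred",(proj(P,[t[0],t[1],t[2]-.129])-[x0,y0])*5,"hole",(proj(P,[.5082,-.2532,.1])-[x0,y0])*5)
cv2.imwrite("pics/p6.png",cv2.convertScaleAbs(cv2.resize(im[y0:y0+110,x0:x0+110],None,fx=5,fy=5,interpolation=cv2.INTER_CUBIC),alpha=1.6))
E
```

```text
tip z 0.13677385837241385 F [0.7425 0.6778 0.3962] M [ 0.0922 -0.0631  0.0798] j6 -135.12387451183776 [ 0.5079 -0.2522  0.2658]
jaw now 106.13855149449664 j [ -28.9856   -7.1617   93.5885    0.0056   93.6551 -135.1239] shift [ 0.0158 -0.0011  0.    ] turn [-0.2614 -0.0537 -0.0621] |sh| 0.015811263181330484
crop 223 138 tip pred [253.9584 318.0562] hole [262.1857 373.808 ]
```

View pics/p6.png

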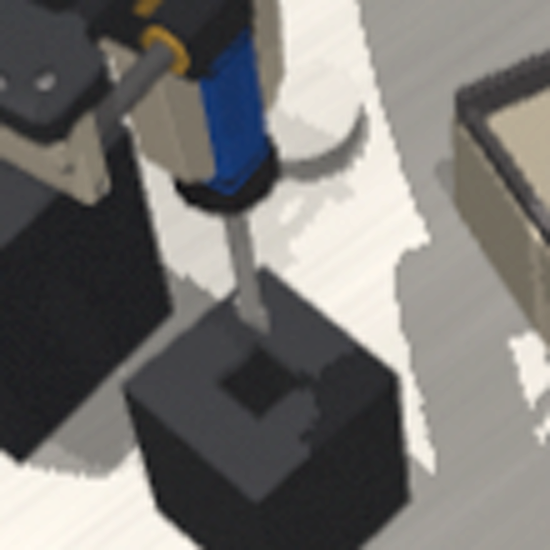

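The tip at (257,325) and the hole at (262,378) both match their projections with the same ~1 mm offset, so the driver is lined up. Inserting.

```bash

python3 -m inch '[[[0.02,-0.001,0],[0,0,0]],[[0.035,-0.001,0],[0,0,0]],[[0.045,-0.001,0],[0,0,0]],[[0.055,-0.001,0],[0,0,0]],[[0.055,-0.001,0],[0,0,0]]]' >/dev/null; python3 r.py
python3 -m inch '[[[0.02,0,0],[0,0,0]],[[0.04,0,0],[0,0,0]],[[0.055,0,0],[0,0,0]],[[0.065,0,0],[0,0,0]],[[0.069,0,0],[0,0,0]],[[0.069,0,0],[0,0,0]],[[0.069,0,0],[0,0,0]]]' >/dev/null; python3 r.py
```

```text
tip z 0.0804086478134694 F [1.204  0.0042 0.1769] M [0.0325 0.0019 0.1129] j6 -135.40527696419224 [ 0.5078 -0.2532  0.2094]
  tip z 0.014809751291777445 F [0.7822 0.3941 0.0871] M [ 0.0447 -0.0376  0.1219] j6 -135.43655736826005 [ 0.5086 -0.2541  0.1438]
```

```bash
python3 -m inch '[[[0.0015,0,0],[0,0,0]],[[0.0015,0,0],[0,0,0]],[[0.0015,0,0],[0,0,0]]]' >/dev/null; python3 r.py
```

```text
tip z 0.012899177334171813 F [1.5128 0.3838 0.3724] M [ 0.0515 -0.0099  0.0772] j6 -135.44275551638063 [ 0.5084 -0.254   0.1419]
```

```bash
python3 -m inch '[[[0.0015,0,0],[0,0,0]],[[0.0025,0,0],[0,0,0]],[[0.0025,0,0],[0,0,0]],[[0.0025,0,0],[0,0,0]]]' >/dev/null; python3 r.py
python3 -m inch '[[[0,0,0],[0,0,0]],[[0,0,0],[0,0,0]],[[0,0,0],[0,0,0]],[[0,0,0],[0,0,0]],[[0,0,0],[0,0,0]],[[0,0,0],[0,0,0]],[[0,0,0],[0,0,0]],[[0,0,0],[0,0,0]]]' 0.1
python3 -m inch '[[[-0.02,0,0],[0,0,0]],[[-0.05,0,0],[0,0,0]],[[-0.08,0,0],[0,0,0]],[[-0.11,0,0],[0,0,0]],[[-0.13,0,0],[0,0,0]],[[-0.13,0,0],[0,0,0]]]'
python3 - <<'E'
from h import *
s=env.observe(); P=pose("wrist",s); im=env.snapshot("wrist"); si=env.snapshot("scene"); ti=env.snapshot("top"); cv2.imwrite("pics/w7.png",im); cv2.imwrite("pics/sc7.png",si);cv2.imwrite("pics/top7.png",ti)
for n,i in (("wrist",im),("scene",si),("top",ti)):
    p=pose(n,s); h=cv2.cvtColor(i,cv2.COLOR_BGR2HSV)
    m=((h[...,0]>100)&(h[...,0]<130)&(h[...,1]>140)&(h[...,2]>60))
    print(n,"pred",proj(p,[.508,-.254,.176]),[(c,st[:4]) for c,st in blobs(m,60)][:6])
c=(.5295,-.0513); a=np.radians(-13); ex=np.array([np.cos(a),np.sin(a)]); ey=np.array([-np.sin(a),np.cos(a)])
print("ex,ey",ex,ey)
# cover grip from scene0 estimate
g=np.array([.5566,.0585])-c; print("grip est in box",g@ex,g@ey)
go([c[0]+.13*ey[0],c[1]+.13*ey[1],.27],77)
E
```

```text
tip z 0.009794978906816298 F [0.6499 0.1124 0.237 ] M [-0.0212  0.015   0.0496] j6 -135.44369674568946 [ 0.5082 -0.2538  0.1388]
t: 14.28
tcp_pos: [0.5082, -0.2539, 0.1388]
tool_rot: [178.3, 90.0, -165.4]
wrist_force: [-0.1, 0.6, 0.3]
gripper_width: 0.0418
t: 14.78
tcp_pos: [0.5091, -0.2544, 0.2739]
tool_rot: [-45.3, 89.6, -28.9]
wrist_force: [-0.3, -0.9, 0.9]
gripper_width: 0.0423
wrist pred [320.8169 204.2283] [(array([320.4489, 181.3832]), array([309, 175,  24,  13], dtype=int32)), (array([320.45  , 202.9311]), array([307, 189,  28,  28], dtype=int32))]
scene pred [270.719  189.8545] [(array([603.7954, 132.8052]), array([562,  95,  78,  78], dtype=int32)), (array([272.0959, 200.7938]), array([263, 185,  19,  32], dtype=int32)), (array([321.9947, 361.6769]), array([312, 334,  20,  56], dtype=int32))]
top pred [370.4472 208.8526] []
ex,ey [ 0.9744 -0.225 ] [0.225  0.9744]
grip est in box 0.001705802988723509 0.11308200668613759
jaw now 106.32718820128578 j [ -29.1171   -7.0853   93.3033   -0.0015   93.8164 -135.4444] shift [-0.0018  0.3017  0.1411] turn [29.3272 -0.0307 -0.0165] |sh| 0.3330853702856528
```

The driver is at the predicted seat in the wrist view. The scene view gives an unexpected blue blob at (322,361), so I'll look at the whole picture.

View pics/sc7.png

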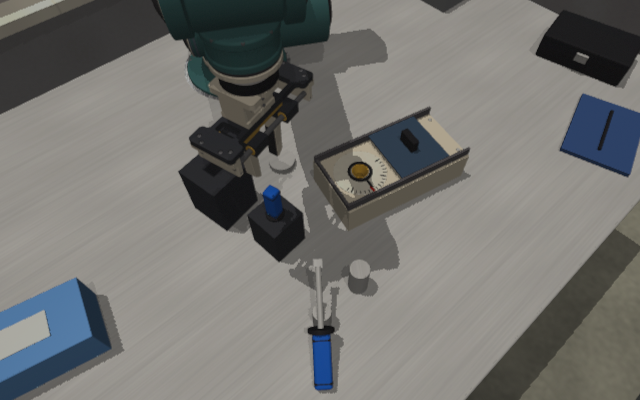

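The look-alike driver has toppled and lies on specimen_b at (321,315); it plays no part in the job. I'll leave it alone and check later how far the specimen moved. Next is the cover.

```bash
python3 -m inch '[[[0,0.285,0.136],[29.3,0,0]],[[0,0.285,0.136],[29.3,0,0]],[[0,0.285,0.136],[29.3,0,0]],[[0,0.285,0.136],[29.3,0,0]],[[0,0.285,0.136],[29.3,0,0]],[[0,0.285,0.136],[29.3,0,0]],[[0,0.285,0.136],[29.3,0,0]],[[0,0.285,0.136],[29.3,0,0]],[[0,0.285,0.136],[29.3,0,0]],[[0,0.285,0.136],[29.3,0,0]],[[0,0.285,0.136],[29.3,0,0]]]'
python3 - <<'E'
from h import *
s=env.observe(); P=pose("wrist",s); im=env.snapshot("wrist"); cv2.imwrite("pics/w8.png",im)
u=proj(P,[.5557,.059,.119]); print("grip pred",u); h=cv2.cvtColor(im,cv2.COLOR_BGR2HSV)
H,S,V=cv2.split(h)
for t in (30,45): 
    for c,st in blobs(V<t,150): 
        if abs(c-u).max()<60: print(t,c,st,plane(P,c,.115))
m=((H>95)&(H<125)&(S>60)&(V>=30))
for c,st in blobs(m,1500): print("plate",c,st,plane(P,c,.089))
go([.5557,.059,.111],77)
a=cv2.imread("pics/top0.png"); b=env.snapshot("top"); cv2.imwrite("pics/top8.png",b)
for n,i in (("before",a),("now",b)):
    g=cv2.cvtColor(i,cv2.COLOR_BGR2GRAY); print(n)
    for x,y in ((336,128),(385,125),(301,294)):
        t=cv2.cvtColor(a,cv2.COLOR_BGR2GRAY)[y-11:y+12,x-11:x+12]; q=cv2.matchTemplate(g[y-36:y+37,x-36:x+37],t,cv2.TM_CCOEFF_NORMED); _,v,_,l=cv2.minMaxLoc(q); print((x,y),"shift px",l[0]-25,l[1]-25,"score",round(v,2))
E
```

```text
t: 15.85
tcp_pos: [0.5584, 0.0576, 0.2677]
tool_rot: [-155.0, 89.9, -168.0]
wrist_force: [0.0, -0.1, -0.0]
gripper_width: 0.0416
grip pred [320.2602 186.3581]
45 [324.0903 181.9164] [316 159  17  48 742] [0.5532 0.0635 0.115 ]
plate [323.4118 173.8806] [  267   118   115   116 11651] [0.5509 0.0637 0.089 ]
plate [608.5385 252.9323] [ 567  217   73   73 3014] [0.7157 0.3641 0.089 ]
jaw now 76.99697901667523 j [  3.2389  -7.9087  94.0607  -0.0136  93.9181 -73.759 ] shift [ 0.157   0.0014 -0.0029] turn [-0.003  -0.0636  0.0326] |sh| 0.1570180976799458
before
(336, 128) shift px 0 0 score 1.0
(385, 125) shift px 0 0 score 1.0
(301, 294) shift px 0 0 score 1.0
now
(336, 128) shift px 0 0 score 1.0
(385, 125) shift px -1 0 score 0.69
(301, 294) shift px 0 0 score 0.97
```

```bash
python3 -m inch '[[[0.03,0.0045,-0.005],[0,0,0]],[[0.07,0.0045,-0.005],[0,0,0]],[[0.11,0.0045,-0.005],[0,0,0]],[[0.135,0.0045,-0.005],[0,0,0]],[[0.15,0.0045,-0.005],[0,0,0]],[[0.157,0.0045,-0.005],[0,0,0]],[[0.157,0.0045,-0.005],[0,0,0]],[[0.157,0.0045,-0.005],[0,0,0]]]'
python3 -m inch '[[[0,0,0],[0,0,0]],[[0,0,0],[0,0,0]],[[0,0,0],[0,0,0]],[[0,0,0],[0,0,0]],[[0,0,0],[0,0,0]],[[0,0,0],[0,0,0]],[[0,0,0],[0,0,0]],[[0,0,0],[0,0,0]]]' 1 15
python3 r.py
```

```text
t: 16.62
tcp_pos: [0.5551, 0.0627, 0.1127]
tool_rot: [14.2, 90.0, 1.1]
wrist_force: [0.2, -0.6, 0.2]
gripper_width: 0.0416
t: 17.28
tcp_pos: [0.555, 0.0634, 0.1123]
tool_rot: [15.2, 90.0, 2.3]
wrist_force: [-1.1, -0.1, 5.9]
gripper_width: 0.0156
  tip z -0.016650521248131933 F [-5.934  -0.3254 -1.0288] M [-0.0017  0.1802  0.011 ] j6 -73.13243477393067 [0.555  0.0634 0.1123]
```

```bash
python3 -m inch '[[[-0.0015,-0.01,0],[0,0,0]],[[-0.0015,-0.025,0],[0,0,0]],[[-0.0015,-0.045,0],[0,0,0]],[[-0.0015,-0.065,0],[0,0,0]],[[-0.0015,-0.085,0],[0,0,0]],[[-0.0015,-0.1,0],[0,0,0]],[[-0.0015,-0.11,0],[0,0,0]],[[-0.0015,-0.11,0],[0,0,0]]]' >/dev/null; python3 r.py
python3 -m inch '[[[0,-0.002,0],[0,0,0]],[[0,-0.004,0],[0,0,0]],[[0,-0.005,0],[0,0,0]],[[0,-0.005,0],[0,0,0]]]' >/dev/null; python3 r.py
```

```text
tip z -0.016552879924153982 F [10.5811 -2.2056  8.8268] M [-0.0785 -1.6559 -0.3334] j6 -84.58401841726068 [ 0.53   -0.0456  0.1124]
  tip z -0.016559182252810473 F [10.1574  0.1674  9.6893] M [-0.0191 -1.6854  0.0216] j6 -85.05046583860376 [ 0.5293 -0.0489  0.1124]
```

```bash
for i in 1 2; do python3 -m inch '[[[0,-0.0015,0],[0,0,0]],[[0,-0.0015,0],[0,0,0]],[[0,-0.0015,0],[0,0,0]]]' >/dev/null; python3 r.py; done
```

```text
tip z -0.01655716936512852 F [10.6232  0.2426  9.4148] M [-0.0577 -1.6694  0.1219] j6 -85.20300355867134 [ 0.529  -0.0503  0.1124]
  tip z -0.016545164397637063 F [10.5479  7.2799  9.7818] M [-0.0412 -1.7355  1.2366] j6 -85.36457257439243 [ 0.5288 -0.051   0.1125]
```

The stop is felt, with +7 N along y and the grip centred over the well. Release, lift and check.

```bash
python3 -m inch '[[[0,-0.001,0],[0,0,0]],[[0,-0.001,0],[0,0,0]],[[0,0,0],[0,0,0]]]' >/dev/null; python3 r.py
python3 -m inch '[[[0,0,0],[0,0,0]],[[0,0,0],[0,0,0]],[[0,0,0],[0,0,0]],[[0,0,0],[0,0,0]],[[0,0,0],[0,0,0]],[[0,0,0],[0,0,0]],[[0,0,0],[0,0,0]]]' 0.1
python3 -m inch '[[[-0.02,0,0],[0,0,0]],[[-0.05,0,0],[0,0,0]],[[-0.09,0,0],[0,0,0]],[[-0.13,0,0],[0,0,0]],[[-0.16,0,0],[0,0,0]],[[-0.16,0.04,0],[0,0,0]],[[-0.16,0.08,0],[0,0,0]],[[-0.16,0.12,0],[0,0,0]],[[-0.16,0.12,0],[0,0,0]],[[-0.16,0.12,0],[0,0,0]]]'
python3 - <<'E'
from h import *
s=env.observe(); im=env.snapshot("wrist"); P=pose("wrist",s); cv2.imwrite("pics/w9.png",im); si=env.snapshot("scene"); cv2.imwrite("pics/sc9.png",si)
V=cv2.split(cv2.cvtColor(im,cv2.COLOR_BGR2HSV))[2]; u=proj(P,[.5295,-.0513,.115]); print("pred shut",u)
c0=np.array([.5295,-.0513]); ey=np.array([.225,.974])
for c,st in blobs(V<45,150):
    if abs(c-u).max()<60: w=plane(P,c,.115); print(c,st,w,"along y",(w[:2]-c0)@ey)
Q=pose("scene"); h=cv2.cvtColor(si,cv2.COLOR_BGR2HSV); u=proj(Q,[.5295,-.0513,.106]); print("scene pred",u)
for c,st in blobs(h[...,2]<40,60):
    if abs(c-u).max()<40: w=plane(Q,c,.106); print("scene grip",c,st,w,(w[:2]-c0)@ey)
m=((h[...,0]>100)&(h[...,0]<130)&(h[...,1]>140)&(h[...,2]>60)); print([(c,st) for c,st in blobs(m,60) if abs(c-[272,200]).max()<30])
a=cv2.cvtColor(cv2.imread("pics/top0.png"),6); b=env.snapshot("top"); cv2.imwrite("pics/top9.png",b); g=cv2.cvtColor(b,6)
for x,y in ((336,128),(385,125),(301,294),(368,213)):
    q=cv2.matchTemplate(g[y-36:y+37,x-36:x+37],a[y-11:y+12,x-11:x+12],5); _,v,_,l=cv2.minMaxLoc(q); print((x,y),l[0]-25,l[1]-25,round(v,2))
E
```

```text
tip z -0.016548421945821915 F [10.5589  0.8498  9.318 ] M [-0.0069 -1.6989 -0.0093] j6 -85.363855339402 [ 0.5288 -0.051   0.1125]
t: 19.62
tcp_pos: [0.5283, -0.0517, 0.1134]
tool_rot: [-26.8, 90.0, -39.7]
wrist_force: [0.0, 0.9, -0.3]
gripper_width: 0.0418
t: 20.45
tcp_pos: [0.5553, 0.0668, 0.273]
tool_rot: [-154.3, 90.0, -167.1]
wrist_force: [-0.4, -0.7, 0.0]
gripper_width: 0.0415
pred shut [200.2132 187.6054]
[203.1452 185.1162] [190 163  26  46 964] [ 0.5277 -0.0475  0.115 ] along y 0.0032498193496312447
scene pred [361.1871 160.6278]
scene grip [399.7041 122.4762] [369 109  60  29 294] [0.5102 0.0819 0.106 ] 0.1253980824192934
scene grip [360.7481 162.0534] [352 150  18  25 262] [ 0.5315 -0.0545  0.106 ] -0.002648100140757127
[(array([271.7865, 200.6667]), array([263, 186,  18,  31, 384], dtype=int32))]
(336, 128) 0 0 1.0
(385, 125) -1 0 0.69
(301, 294) 0 0 0.97
(368, 213) -1 -1 0.99
```

```bash
python3 - <<'E'
from h import *
ey=np.array([.225,.974])
for n in ("scene","top"):
    Q=pose(n); r=[]
    for f in (n+"0",n[:2]+"9" if n=="scene" else "top9"):
        i=cv2.imread(f"pics/{f}.png"); V=i.max(2)
        for c,st in blobs(V<50,120):
            w=plane(Q,c,.106); b=(w[:2]-[.5295,-.0513])
            if abs(b@[.974,-.225])<.02 and -.03<b@ey<.15 and max(st[2:4])<35: print(f,c,st[2:],"y",b@ey)
E
```

```text
scene0 [409.2754 140.5738] [ 19  25 305] y 0.1141035528423854
sc9 [360.9283 162.2457] [ 19  25 293] y -0.002586771953018727
top0 [195.1861 189.7591] [ 15  25 274] y 0.11615934263112554
```

```bash
python3 -c "
from station import env
print(env.hand_in(), env.observe()['t'])"
```

```text
the job is handed in; nothing more can be done
the job is handed in; nothing more can be done
```

The pointer is on zero, the driver is back in its stand and the cover is shut; I handed in with about 20.6 s on the clock. No verdict was reported.

**What I did:**
- I took the small driver from the small stand and lowered it into the well.
- The blade was already lined up and dropped in without any searching. It met resistance at about 41 mm, the slot floor, rather than at the face at 46 mm.
- I turned the screw about 44.5° clockwise and eased back within the play.
- After that I lifted the driver out, reseated it in the stand, and slid the cover to its stop.

**Last checks:**
- **Pointer:** it read 0.00–0.01 rad from zero in the scene camera after the blade came out. It was not visible after the cover closed.
- **Driver:** the wrist picture after release showed the handle within about 1.5 px of its fully seated position. The scene and top pictures taken after closing the cover still agreed.
- **Cover:** I felt a rigid stop, about 7 N, with the gripper within 1 mm of the measured well centre. The two camera readings disagreed: +3.2 mm from the wrist, and −2.6 mm from the scene. Correcting the scene reading for the error it had at the start gives about +0.8 mm.
- **Forces:** the highest I read at the wrist with the driver in the well was about 5–6 N sideways, and about 14 N in all while sliding the cover.

**One thing went wrong:** the large look-alike driver toppled early on and came to rest on specimen_b. I don't know whether I touched it or it fell by itself. The top camera puts specimen_b within about 1 px (roughly 2 mm) of its start. That match was weaker (0.69) because the fallen driver partly covers it. The other specimen and the test block show no shift.

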